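Strap in the tubes, then rock the tube cradle to its set slope and hold it

ROBOT

A 7-joint arm with a two-finger parallel gripper is mounted at the origin on a cart in front of the work surface, level with it; the furniture and walls round the work are solid. World frame = base frame: x ahead of the robot, y to its left, z up, the work surface at z = 0. Lengths are in m, angles in rad, forces in N, time in s.
With the tool pointing down it reaches from about 0.425 to 0.925 m from the base axis. Payload 6.8 kg.
Tool frame: the origin (TCP) lies on the mounting face of the last link; the fingertips stand 173 mm ahead of it and the grasp point (between the pads) lies 155 mm ahead of it; z points along the fingers, y is the line along which they close (so a half turn about z gives the same grasp; the last joint's range is limited). The gripper opens to 85 mm and grips with 20 to 120 N. Pads are 22 mm wide; open, the fingers measure 114 mm over their backs; the gripper's body (76 mm by 85 mm) begins 54 mm behind the grasp point. The pads swing forward as they close: fully open they stand 13 mm farther back than shut.
Start: joints at [1.135, 0.477, 0.022, 1.555, -0.011, 1.109, -0.083], TCP at [0.217, -0.639, 0.405] pointing down, gripper open.
Joint ranges: [-2.96, 2.96], [-0.34, 2.1], [-1.41, 1.46], [0.24, 2.44], [-1.37, 4.51], [0.17, 1.92], [-2.96, 2.96]. Speed limits (rad/s): [2.39, 2.39, 3.14, 3.14, 3.14, 3.14, 3.14].

INTERFACE

Orientations are given as a rotation vector (axis times angle).
In Python, from bench import r gives the robot as it stands.
- The arm moves only by the tool carry_out, never from a script. Its argument "moves" is a list of rows, each a list of 5 numbers: the shift along the tool's x, y, z in m, then the turn about the tool's z in rad, then the finger opening in m, from 0 to 0.0854. In form: [[dx, dy, dz, roll, claw], ...]. A call has exactly 8 rows; each row is the pose to reach, as a shift and turn from the pose commanded when the call began, along the tool's axes at that moment; what a row does not reach only later rows make up. A row lasts 1/10 s, in which the tool goes at most 50 mm and 8.59 degrees, less where a joint would pass 70% of its speed; a pose out of reach is approached as far as the arm can. A call with a gripper value outside its range is refused whole. The fingers move at their own pace and stop on an object; "force" is the grip in N (left out, the last holds). Time passes only in rows, so rows that repeat a pose let the fingers close, or fill a call up. It gives the time, the measured TCP pose, the force, the opening and the grip force at its end, in the units of the state.
- r.get_obs(): the state, without advancing time (a new reading comes with each control period).
- r.grab_frame(name): name is "scene" or "top" or "wrist"; returns the picture (480x640x3 uint8, red, green, blue); there is no depth.
- r.calibration(name): a dict with "fx", "fy", "cx", "cy" (pixels), "rvec" (rotation vector, rad) and "tvec" (3), from world to camera coordinates, as OpenCV has them. Camera axes: x right, y down, z forward; pixel columns grow to the right and rows downward; lengths in m; the calibration is good to about 2 mm. The wrist camera is an equidistant fisheye: a pixel r from the principal point sees the ray r / f radians off the axis. A picture is of the moment at which its call begins: read the wrist's pose just before it. calibration takes no time and is no camera call; for the wrist camera it gives the pose at the moment of the call.
- r.hand_in(): hands the job in; it is judged then, once.
The state is a dict: "clock": time; "joints": joint angles; "qvel": joint speeds; "tau": joint torques, N m; "tcp_pos": TCP position; "orientation": TCP orientation; "contact_force": force on the tool from outside, world axes, zero at the start; "moment": the same for the moment, N m; "grip_width": finger opening in m; "gripper_force": force on a finger pad.
Only numpy, scipy, OpenCV 4.12 (cv2) and the standard library are available. Lean on these libraries where they do the work, as an engineer would, in place of code of your own. Each camera call takes 0.05 s, during which the arm holds its last target. There are 200 camera calls.

TASK

Two capped tubes lie in the tilting cradle with nothing over them. Pick up the steel retaining bar by its black grip, lay it across the tubes so that it drops fully into the notches of the cradle's front and back walls, and let go of it, so that the tubes cannot jump out. Only then take the cradle by its black handle and rock it up until the gauge's swinging pointer settles on the red index tab, and finish there, still holding the handle steady. Do not touch the pointer or the tab, and leave the other things on the bench where they are.

Things in the scene. Friction and masses are not known exactly. Their poses are not given: they have to be found in the camera images.
- stand: grey stand of the tilting cradle, a foot plate 130 (x) x 170 (y) mm fixed to the bench. Origin on the bench under the middle of the plate; z up, x from front to back (the gauge is on the front, -x side; the handle on the -y side). On it pivots an open aluminium cradle, 102 mm (x) x 150 mm (y), centred over the plate, its deck 59 mm above the bench when level.
- cradle (a joint): slope of the cradle (rad). 0 = level, resting on its padded stop, where its own weight returns it from any slope when let go; grows as the handle side (-y) is raised, up to 0.52. It turns about the line through point cradle_pivot along the stand's x (raising the handle turns it about the stand's -x axis). Its hinge turns easily; about 3 N at the handle hold it up.
- cradle_pivot (a point): point on the cradle's pivot line, which runs along the stand's x axis, 45 mm to the +y side of the stand's middle and 56 mm above the bench. Axes turn with the cradle; level, they are the stand's.
- notch_rest (a point): where the origin (underside middle) of the retaining bar lies when the bar is home in the notches; axes as point cradle_pivot, turning with the cradle; the seated bar lies along this x axis. Level, it is 92 mm above the bench. The two notches are in the cradle's front and back walls (6 mm thick, middles 48 mm before and behind this point), 16 mm wide with flared mouths about 35 mm wide; the mouth tops stand 32 mm above this point, and the bar's heads go outside the walls.
- retaining_bar: loose steel bar, 140 g, lying along its own x: 12 mm wide (y), 8 mm thick, 136 mm long over the two end heads (6 mm long, 18 mm wide, 16 mm high; 124 mm clear between them). Origin: underside of the heads, in the middle; z up. The strip spans 4 to 12 mm above the origin. In its middle stands a black plastic grip, 26 mm (x) x 14 mm (y), from 12 to 48 mm above the origin: pinch it across its 14 mm. Turned half round it is the same.
- handle_mid (a point): middle of the cradle's handle, on its axis: a black rubber-covered round bar, 14 mm thick, the rubber 70 mm long along the stand's x, carried by two steel rods at its ends. Level, it is 178 mm to the -y side of the pivot and 78 mm above the bench, with 45 mm clear to the cradle's end lip. Axes as point cradle_pivot.
- pointer (a joint): reading of the slope gauge (rad): the angle of the free-swinging gravity pointer on the gauge board, 0 at the first long tick. The pointer hangs plumb, so once it is still it reads the cradle's slope. It swings at about 2 Hz and takes some 2 s to settle after a jerk. Positive = its tip is toward +y (left seen from the front).
- pointer_tip (a point): tip of the gauge's pointer: a thin black needle, 64 mm from its pivot to this tip, with a round brass weight 46 mm down, in front of the white board (80 x 102 mm) on the cradle's front wall. z points from the tip up along the needle.
- index (a joint): where the red index tab is set on the gauge (rad), in the same sense as joint pointer: the slope wanted. Stiff; it stays where it is set. The board has ticks every 5 degrees.
- index_mark (a point): point of the red index tab at the lower edge of the gauge board, 68 mm from the gauge's centre; the tab is 7.5 mm (about 6 degrees) wide. z points from here to the gauge's centre.
- tube_blue: blue-capped 50 ml tube lying in the front trough of the cradle, 113 mm long, cap to the handle side. Origin at its tip, z along it to the cap.
- tube_yellow: yellow-capped 50 ml tube lying in the rear trough, otherwise as the blue-capped tube.
- cube_rack: green tube cube, 58 mm, bystander. Origin under its middle.
- dropper_bottle: white dropper bottle, 43 mm thick, 113 mm high, bystander. Origin under its middle.
- pipette: black and green micropipette lying on the bench, 252 mm long, 31 mm high, bystander. Origin under its middle.
- petri_dish: covered glass dish, 94 mm across, 16 mm high, bystander. Origin under its middle.
- marker: blue marker lying on the bench, 140 mm long, 12 mm high, bystander. Origin under its middle.

How it is judged:
By the outcome, as a careful person would: the job done as asked, in the order asked, and still so for the second after the job is handed in, while the arm keeps its last pose, push and grip.
It also fails if it takes over 69 s, if anything falls off the work surface, if the arm or the gripper's body presses on something with over 40 N, if the wrist force passes 120 N, or if a joint passes its speed limit or range.

## Working session

There is one attempt and no reset: what is moved stays moved. The work goes in short steps, Python scripts to look and compute and a tool call to move; the robot and the scene stay as the last step left them, time stands still between calls to the robot, and variables do not carry over. Pictures are saved under pics/ and viewed, at most 10 in all, crops included, and the job is handed in when it is done.

Besides the shell and the picture viewer there is one more tool, called after "Emit:" in YAML: its name, and indented under it one key for each argument. carry_out: Moves the arm, as the interface text tells. Its arguments: {"type":"object","properties":{"moves":{"type":"array","items":{"type":"array","items":{"type":"number"}}},"force":{"type":"number"}},"required":["moves"]}

```bash
mkdir -p pics; ls; python3 - <<'E'
from bench import r
import cv2
for n in ("scene","top"):
    cv2.imwrite(f"pics/{n}0.png", r.grab_frame(n)[:,:,::-1]); print(n,r.calibration(n))
o=r.get_obs(); print({k:o[k] for k in("clock","tcp_pos","orientation","contact_force","grip_width")})
E
```

```text
pics
scene {'fx': 532.3432845901774, 'fy': 532.3432845901774, 'cx': 314.9139278089403, 'cy': 236.31881542751933, 'rvec': array([ 2.21503361, -0.42915707,  0.23552599]), 'tvec': array([-0.4903693 ,  0.26780623,  1.19694964])}
top {'fx': 490.2391928739057, 'fy': 490.2391928739057, 'cx': 310.45487733454905, 'cy': 237.0852168626636, 'rvec': array([ 2.14370754, -2.1965114 ,  0.07434433]), 'tvec': array([0.1101903 , 0.58042563, 1.65728117])}
{'clock': 0.1, 'tcp_pos': array([ 0.21726458, -0.63882301,  0.40382482]), 'orientation': array([-3.09790340e+00, -5.12341689e-01,  5.90796006e-04]), 'contact_force': array([ 0.22967159,  0.06232438, -0.35165693]), 'grip_width': 0.08523667933744204}
```

View pics/scene0.png

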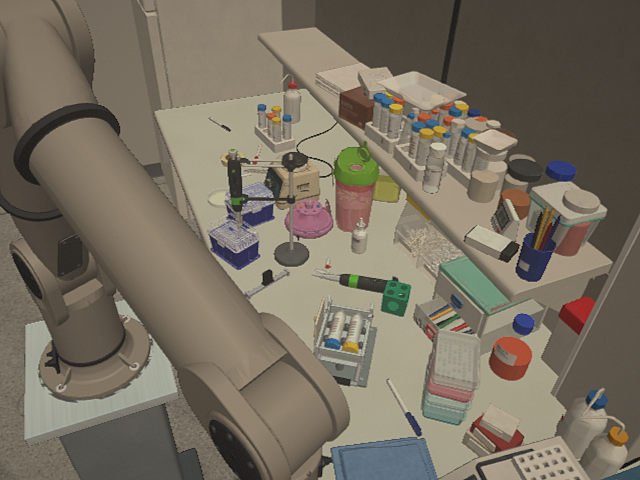

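View pics/top0.png

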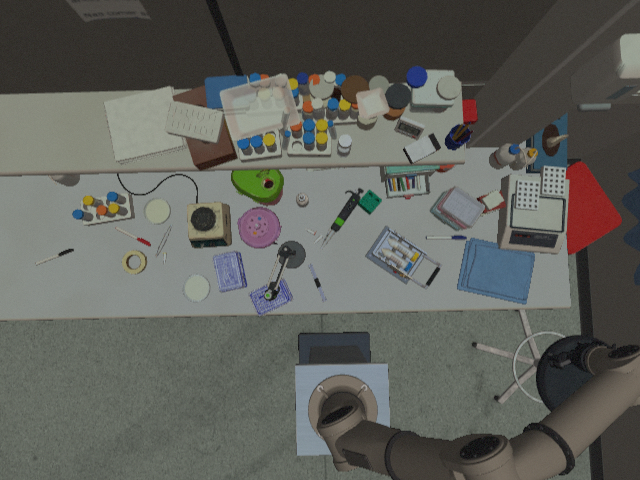

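The scene image shows the cradle at about (345,330), with its handle toward the lower right, and the bar with its black grip at about (267,277). In the top image the cradle is at (403,258) and the bar at (317,282). I'll magnify both.

```bash
cat > h.py <<'E'
import numpy as np, cv2
from scipy.spatial.transform import Rotation as R
from bench import r
def ray(n,uv,c=None):
    c=c or r.calibration(n); u,v=uv
    x=np.array([(u-c['cx'])/c['fx'],(v-c['cy'])/c['fy']])
    if n=="wrist":
        t=np.linalg.norm(x); d=np.r_[x/t*np.sin(t),np.cos(t)] if t>1e-9 else np.array([0,0,1.])
    else: d=np.r_[x,1]
    M=R.from_rotvec(c['rvec']).as_matrix()
    return -M.T@c['tvec'], M.T@d
def atz(n,uv,z,c=None):
    o,d=ray(n,uv,c); return o+d*(z-o[2])/d[2]
def proj(n,P,c=None):
    c=c or r.calibration(n); P=np.atleast_2d(P)@R.from_rotvec(c['rvec']).as_matrix().T+c['tvec']
    if n=="wrist":
        q=np.linalg.norm(P[:,:2],axis=1); s=(np.arctan2(q,P[:,2])/q)[:,None]
    else: s=1/P[:,2:]
    return P[:,:2]*s*[c['fx'],c['fy']]+[c['cx'],c['cy']]
def tool_shift(target_grasp,z=0.155):
    "shift in tool axes for grasp point to reach world target"
    o=r.get_obs(); M=R.from_rotvec(o['orientation']).as_matrix()
    return M.T@(np.array(target_grasp)-o['tcp_pos']-M[:,2]*z)
E
python3 - <<'E'
import cv2
t=cv2.imread("pics/top0.png"); s=cv2.imread("pics/scene0.png")
a=cv2.resize(t[210:310,290:450],(800,500),interpolation=cv2.INTER_CUBIC)
cv2.imwrite("pics/tc.png",a)
b=cv2.resize(s[240:400,230:430],(750,600),interpolation=cv2.INTER_CUBIC)
cv2.imwrite("pics/sc.png",b)
E
```

```text
(no output)
```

View pics/tc.png

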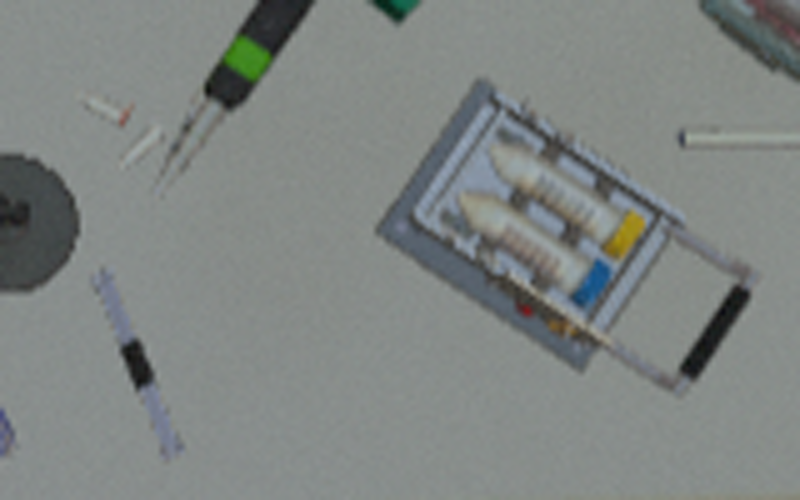

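View pics/sc.png

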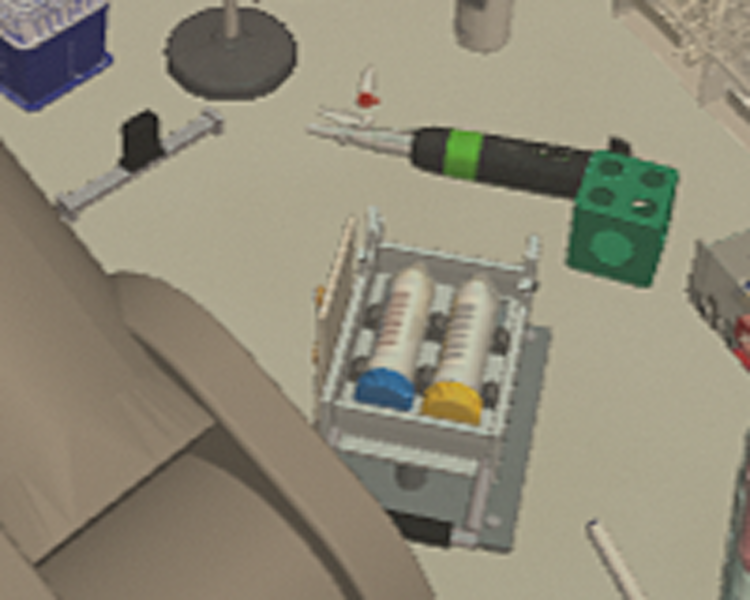

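```bash
python3 - <<'E'
from h import *
np.set_printoptions(precision=4,suppress=True)
T=lambda p:(290+p[0]/5,210+p[1]/5); S=lambda p:(230+p[0]/3.75,240+p[1]/3.75)
a=atz("top",T((101,272)),.016);b=atz("top",T((173,452)),.016);print("bar top",a,b,np.linalg.norm(a-b),(a+b)/2)
a=atz("scene",S((213,122)),.012);b=atz("scene",S((67,207)),.012);print("bar sc",a,b,np.linalg.norm(a-b),(a+b)/2)
print("grip top", atz("top",T((136,363)),.04),"sc",atz("scene",S((141,115)),.048))
h1=atz("top",T((742,290)),.083);h2=atz("top",T((688,373)),.083);print("handle",h1,h2,np.linalg.norm(h1-h2))
c=[atz("top",T(p),.006) for p in((378,230),(583,370),(483,80))];print("plate",c,np.linalg.norm(c[0]-c[1]),np.linalg.norm(c[0]-c[2]))
print("plate mid",(c[1]+c[2])/2)
hm=(h1+h2)/2; xa=(h1-h2)[:2];xa/=np.linalg.norm(xa); ya=np.array([-xa[1],xa[0]]);print("xaxis",xa,"yaw",np.arctan2(xa[1],xa[0]),"stand from handle",hm[:2]+.133*ya)
d=(c[0]-c[1])[:2]; print("yaw from plate edge",np.arctan2(d[1],d[0])-np.pi/2)
# rough: lamp
print("lamp head top px",[atz("top",(272,295),z) for z in(.1,.2,.3)],"base",atz("top",(293,254),0.01))
# triangulate lamp head
o1,d1=ray("top",(284,264));o2,d2=ray("scene",(293,160))
s=np.linalg.lstsq(np.c_[d1,-d2],o2-o1,rcond=None)[0];print(o1+d1*s[0],o2+d2*s[1])
o1,d1=ray("top",(270,294));o2,d2=ray("scene",(234,158))
s=np.linalg.lstsq(np.c_[d1,-d2],o2-o1,rcond=None)[0];print(o1+d1*s[0],o2+d2*s[1])
c=r.calibration("wrist");o=r.get_obs();M=R.from_rotvec(o['orientation']).as_matrix();print("tool axes",M)
C=R.from_rotvec(c['rvec']).as_matrix();print("cam in tool",M.T@(-C.T@c['tvec']-o['tcp_pos']),(M.T@C.T),c['fx'])
E
```

```text
bar top [0.4896 0.0993 0.016 ] [0.3657 0.053  0.016 ] 0.13223157445160807 [0.4277 0.0762 0.016 ]
bar sc [0.4882 0.0916 0.012 ] [0.3681 0.048  0.012 ] 0.1277973622861657 [0.4281 0.0698 0.012 ]
grip top [0.427  0.0767 0.04  ] sc [0.4319 0.0789 0.048 ]
handle [ 0.4657 -0.3223  0.083 ] [ 0.4123 -0.2847  0.083 ] 0.06532760800693535
plate [array([ 0.5143, -0.0926,  0.006 ]), array([ 0.4147, -0.2299,  0.006 ]), array([ 0.6166, -0.1687,  0.006 ])] 0.1695640592992425 0.1275365558039619
plate mid [ 0.5156 -0.1993  0.006 ]
xaxis [ 0.817  -0.5766] yaw -0.6146177075983138 stand from handle [ 0.5157 -0.1949]
yaw from plate edge -0.6273372357199032
lamp head top px [array([0.3908, 0.2244, 0.1   ]), array([0.3938, 0.2148, 0.2   ]), array([0.3969, 0.2052, 0.3   ])] base [0.5271 0.158  0.01  ]
[0.4838 0.1685 0.312 ] [0.5297 0.1514 0.3122]
[0.4002 0.2096 0.3122] [0.4005 0.2095 0.3122]
tool axes [[ 0.9468  0.322  -0.0006]
 [ 0.322  -0.9468  0.0015]
 [-0.0001 -0.0016 -1.    ]]
cam in tool [ 0.0817 -0.0003  0.0298] [[ 0.0014 -0.9478 -0.3188]
 [ 1.      0.0012  0.001 ]
 [-0.0006 -0.3188  0.9478]] 371.64829954431775
```

Bar midpoint is about (0.428, 0.074) with yaw 0.36. The stand is at about (0.516, -0.197) with yaw -0.62. Measured lengths match the stated sizes to within a few mm. Next I'll move over the cradle for a wrist look at the notches.

Emit:
carry_out:
  moves:
    - [0.035,-0.035,0,0,0.085]
    - [0.07,-0.07,0,0,0.085]
    - [0.105,-0.105,0,0,0.085]
    - [0.14,-0.14,0,0,0.085]
    - [0.175,-0.175,0,0,0.085]
    - [0.21,-0.21,0,0,0.085]
    - [0.245,-0.245,0,0,0.085]
    - [0.28,-0.28,0,0,0.085]

```text
clock: 0.9
tcp_pos: [0.3926, -0.2819, 0.4046]
orientation: [3.099, 0.512, -0.0]
contact_force: [1.2, 0.4, 0.3]
grip_width: 0.085
gripper_force: 0.0
```

```bash
python3 - <<'E'
from h import *
import json
o=r.get_obs();c=r.calibration("wrist");f=r.grab_frame("wrist");cv2.imwrite("pics/w1.png",f[:,:,::-1])
json.dump({k:(v.tolist() if hasattr(v,'tolist') else v) for k,v in c.items()},open("w1.json","w"))
print(o['tcp_pos'],o['orientation'],c)
E
```

```text
[ 0.39259162 -0.28185572  0.40459922] [ 3.09949272e+00  5.12331148e-01 -3.50065514e-04] {'fx': 371.64829954431775, 'fy': 371.64829954431775, 'cx': 319.83239405368624, 'cy': 242.4337377860106, 'rvec': array([-2.32995919,  1.66662804,  0.27214829]), 'tvec': array([-0.39363141,  0.2237372 ,  0.47051155])}
```

View pics/w1.png

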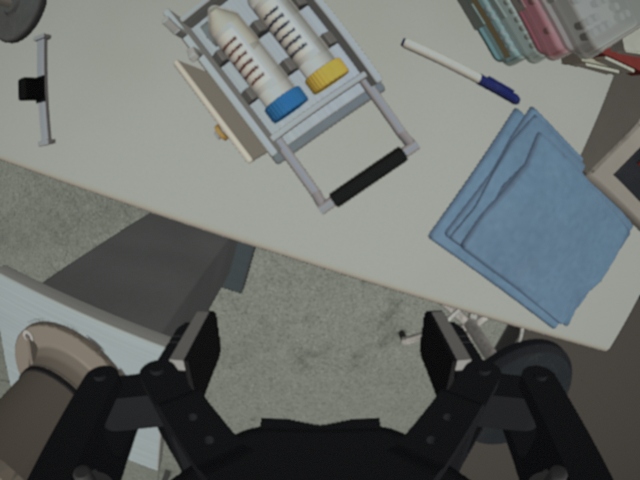

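The wrist view shows the handle rubber from (333,200) to (406,155), the bar from (44,38) to (46,143), and the front notch post cut off near (180,25). I'll shift sideways so both the bar and the notches are in frame.

Emit:
carry_out:
  moves:
    - [0.015,-0.02,0,0,0.085]
    - [0.03,-0.04,0,0,0.085]
    - [0.045,-0.065,0,0,0.085]
    - [0.06,-0.085,0,0,0.085]
    - [0.075,-0.105,0,0,0.085]
    - [0.09,-0.125,0,0,0.085]
    - [0.1,-0.14,0,0,0.085]
    - [0.1,-0.14,0,0,0.085]

```text
clock: 1.75
tcp_pos: [0.4424, -0.1169, 0.4046]
orientation: [-3.098, -0.519, -0.0]
contact_force: [-0.5, -0.3, -0.1]
grip_width: 0.0852
gripper_force: 0.0
```

```bash
python3 - <<'E'
from h import *
import json
o=r.get_obs();c=r.calibration("wrist");f=r.grab_frame("wrist")[:,:,::-1]
json.dump({k:(v.tolist() if hasattr(v,'tolist') else v) for k,v in c.items()},open("w2.json","w"))
cv2.imwrite("pics/w2.png",f)
cv2.imwrite("pics/w2c.png",cv2.resize(f[0:300,80:480],(800,600),interpolation=cv2.INTER_CUBIC))
c1=json.load(open("w1.json"));np.set_printoptions(precision=4,suppress=True)
for p in((333,200),(406,155)):print(atz("wrist",p,.083,c1))
for p in((44,38),(46,143)):print(atz("wrist",p,.016,c1))
E
```

```text
[ 0.4143 -0.2856  0.083 ]
[ 0.4684 -0.3283  0.083 ]
[0.4883 0.0869 0.016 ]
[0.3682 0.046  0.016 ]
```

View pics/w2c.png

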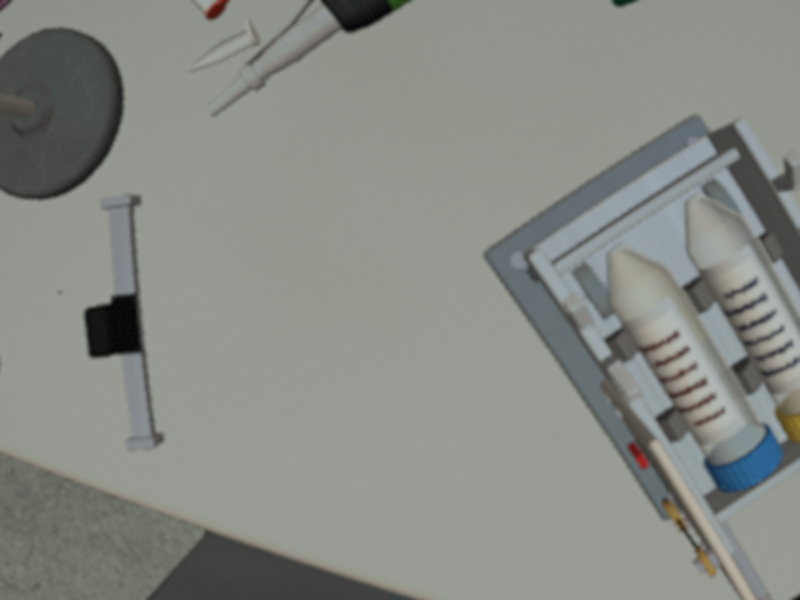

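Here the bar heads are at crop (121,201) and (144,441). The front-wall notch cheeks are at about (577,308) and (621,380), and one rear cheek is near (792,170). I'll convert these to the stand frame.

```bash
python3 - <<'E'
from h import *
import json
c=json.load(open("w2.json"));np.set_printoptions(precision=4,suppress=True)
W=lambda p:(80+p[0]/2,p[1]/2)
st=np.array([.5156,-.197]);yaw=-.622
xa=np.array([np.cos(yaw),np.sin(yaw)]);ya=np.array([-xa[1],xa[0]])
L=lambda P:((P[:2]-st)@xa,(P[:2]-st)@ya)
a=atz("wrist",W((121,201)),.016,c);b=atz("wrist",W((144,441)),.016,c);print("bar",a,b,np.linalg.norm(a-b),(a+b)/2,np.arctan2(*(a-b)[1::-1]))
print("griptop",[atz("wrist",W(p),.048,c) for p in((88,308),(90,356))])
for n,p,z in(("post1",(577,308),.124),("post2",(621,380),.124),("rear",(792,170),.124),("platecorner",(487,255),.006),("platecorner2",(695,117),.006)):
    P=atz("wrist",W(p),z,c);print(n,P,L(P))
c1=json.load(open("w1.json"))
for p in((333,200),(406,155)):print("handle",L(atz("wrist",p,.083,c1)))
# predicted pixel of notch hypotheses in crop
E
```

```text
bar [0.4899 0.0935 0.016 ] [0.37   0.0489 0.016 ] 0.12793150045886015 [0.43   0.0712 0.016 ] 0.3560983061568596
griptop [array([0.4387, 0.0812, 0.048 ]), array([0.4161, 0.0747, 0.048 ])]
post1 [ 0.51   -0.1279  0.124 ] (np.float64(-0.04477647975474137), np.float64(0.05290356174001647))
post2 [ 0.492  -0.1512  0.124 ] (np.float64(-0.0458802810212327), np.float64(0.023486297586310056))
rear [ 0.5849 -0.1825  0.124 ] (np.float64(0.04789271930404267), np.float64(0.05218904764622124))
platecorner [ 0.5154 -0.0951  0.006 ] (np.float64(-0.05954533607392379), np.float64(0.08273663194680866))
platecorner2 [ 0.6194 -0.1684  0.006 ] (np.float64(0.06771181157781901), np.float64(0.08374157748373195))
handle (np.float64(-0.030714258742948832), np.float64(-0.13100088971231558))
handle (np.float64(0.038181408610942165), np.float64(-0.13418551325577296))
```

Emit:
carry_out:
  moves:
    - [0.01,-0.035,0.01,0,0.06]
    - [0.02,-0.07,0.03,-0.01,0.06]
    - [0.03,-0.105,0.05,-0.02,0.06]
    - [0.04,-0.14,0.075,-0.024,0.06]
    - [0.046,-0.165,0.1,-0.024,0.06]
    - [0.0497,-0.182,0.12,-0.024,0.06]
    - [0.0497,-0.182,0.135,-0.024,0.06]
    - [0.0497,-0.182,0.135,-0.024,0.06]

```text
clock: 2.6
tcp_pos: [0.4297, 0.0682, 0.2679]
orientation: [3.093, 0.55, -0.007]
contact_force: [-0.4, -0.5, 0.3]
grip_width: 0.0596
gripper_force: 0.0
```

```bash
python3 - <<'E'
from h import *
np.set_printoptions(precision=4,suppress=True)
o=r.get_obs();c=r.calibration("wrist");f=r.grab_frame("wrist")[:,:,::-1].copy()
print(o['tcp_pos'],o['orientation'],o['grip_width'])
print("shift to grasp",tool_shift((.430,.0715,.036)))
cv2.imwrite("pics/w3.png",f)
u=np.array([np.cos(.356),np.sin(.356)]);m=np.array([.43,.0715]);n=np.array([-u[1],u[0]])
P=[np.r_[m+u*a*.013+n*b*.007,.048] for a in(1,-1) for b in(1,-1)]+[np.r_[m+u*a*.068,.016] for a in(1,-1)]
for p in proj("wrist",np.array(P),c):cv2.circle(f,tuple(np.int32(np.round(p))),2,(0,0,255),-1)
cv2.imwrite("pics/w3a.png",f)
E
```

```text
[0.4297 0.0682 0.2679] [ 3.0927  0.5496 -0.0068] 0.05963741558542737
shift to grasp [ 0.0016 -0.0033  0.078 ]
```

View pics/w3a.png

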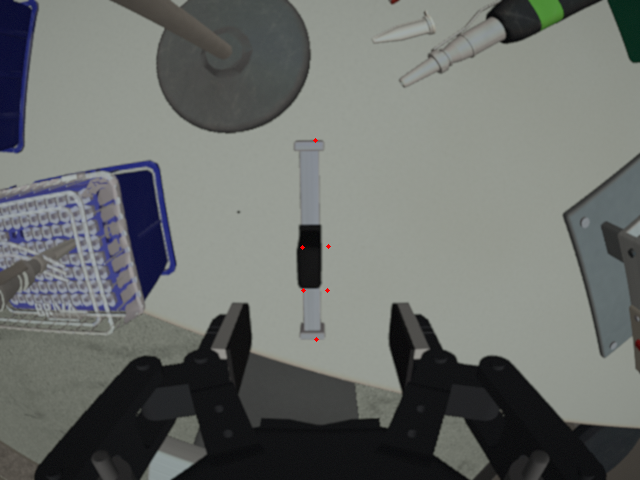

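The bar and grip sit about 6 px (3 mm) left of prediction, with the grip top at about (310,267). I'll correct by -3 mm in tool y, descend and grip.

Emit:
carry_out:
  moves:
    - [0.001,-0.006,0.015,0,0.06]
    - [0.001,-0.006,0.035,0,0.06]
    - [0.001,-0.006,0.055,0,0.06]
    - [0.001,-0.006,0.07,0,0.06]
    - [0.001,-0.006,0.078,0,0.06]
    - [0.001,-0.006,0.078,0,0.03]
    - [0.001,-0.006,0.078,0,0.005]
    - [0.001,-0.006,0.078,0,0.005]
  force: 60

```text
clock: 3.45
tcp_pos: [0.4297, 0.0751, 0.1925]
orientation: [3.093, 0.549, 0.003]
contact_force: [-0.1, 0.4, 0.1]
grip_width: 0.0168
gripper_force: 0.0
```

Emit:
carry_out:
  moves:
    - [0,0,0,0,0.005]
    - [0,0,0,0,0.005]
    - [0,0,0,0,0.005]
    - [0,0,0,0,0.005]
    - [0,0,-0.01,0,0.005]
    - [0,0,-0.03,0,0.005]
    - [0,0,-0.06,0,0.005]
    - [0,0,-0.09,0,0.005]

```text
clock: 4.25
tcp_pos: [0.4288, 0.0752, 0.2831]
orientation: [-3.093, -0.55, 0.001]
contact_force: [-0.1, 0.3, -0.6]
grip_width: 0.0129
gripper_force: 58.5
```

Emit:
carry_out:
  moves:
    - [0.0,0.02,-0.03,0.12,0.005]
    - [0.0,0.05,-0.06,0.24,0.005]
    - [0.005,0.09,-0.09,0.36,0.005]
    - [0.01,0.13,-0.1,0.49,0.005]
    - [0.015,0.17,-0.1,0.61,0.005]
    - [0.02,0.21,-0.1,0.73,0.005]
    - [0.021,0.245,-0.1,0.85,0.005]
    - [0.021,0.266,-0.1,0.974,0.005]

```text
clock: 5.05
tcp_pos: [0.5407, -0.1702, 0.3824]
orientation: [2.987, -0.973, 0.001]
contact_force: [-0.3, -0.6, -1.3]
grip_width: 0.0131
gripper_force: 58.6
```

Emit:
carry_out:
  moves:
    - [0,0,0,0,0.005]
    - [0,0,0,0,0.005]
    - [0,0,0,0,0.005]
    - [0,0,0,0,0.005]
    - [0,0,0,0,0.005]
    - [0,0,0,0,0.005]
    - [0,0,0,0,0.005]
    - [0,0,0,0,0.005]

```text
clock: 5.85
tcp_pos: [0.5406, -0.1672, 0.3817]
orientation: [-2.991, 0.961, 0.0]
contact_force: [0.5, -0.3, -0.6]
grip_width: 0.0128
gripper_force: 58.6
```

```bash
python3 - <<'E'
from h import *
import json
np.set_printoptions(precision=4,suppress=True)
o=r.get_obs();c=r.calibration("wrist");f=r.grab_frame("wrist")[:,:,::-1].copy()
json.dump({k:(v.tolist() if hasattr(v,'tolist') else v) for k,v in c.items()},open("w4.json","w"))
print(o['tcp_pos'],o['orientation'],o['grip_width'],o['contact_force'])
M=R.from_rotvec(o['orientation']).as_matrix();print(M, "yaw",np.arctan2(M[1,0],M[0,0]))
cv2.imwrite("pics/w4.png",f)
cv2.imwrite("pics/w4c.png",cv2.resize(f[60:460,120:520],(600,600),interpolation=cv2.INTER_CUBIC))
E
```

```text
[ 0.5406 -0.1672  0.3817] [-2.9909  0.9614  0.    ] 0.012780242437361212 [ 0.4565 -0.3375 -0.5809]
[[ 0.8127 -0.5827  0.    ]
 [-0.5827 -0.8127  0.    ]
 [-0.     -0.     -1.    ]] yaw -0.6220323120919409
```

View pics/w4.png

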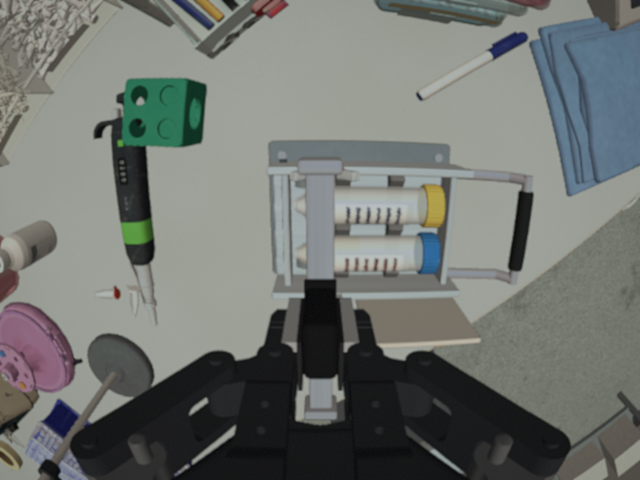

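The bar is held square to the tool, with its heads at (320,165) and (320,412), and the rear notch is just beneath the top head. I'll overlay the predicted geometry on an enlarged crop to check.

```bash
python3 - <<'E'
from h import *
import json
np.set_printoptions(precision=1,suppress=True)
c=json.load(open("w4.json"));c['rvec']=np.array(c['rvec']);c['tvec']=np.array(c['tvec'])
f=cv2.imread("pics/w4.png")
st=np.array([.518,-.1987]);yaw=-.622
xa=np.array([np.cos(yaw),np.sin(yaw)]);ya=np.array([-xa[1],xa[0]])
G=lambda x,y,z:np.r_[st+x*xa+y*ya,z]
hy=-.133
S={"plate":[(sx*.065,sy*.085,.006) for sx in(1,-1) for sy in(1,-1)],"handle":[(.035,hy,.085),(-.035,hy,.085)],
"rearmouth z124":[(.048,.038+s,.124) for s in(-.0175,.0175)],"front":[(-.048,.038+s,.124) for s in(-.0175,.0175)]}
s=4;x0,y0,x1,y1=255,125,455,275
big=cv2.resize(f[y0:y1,x0:x1],None,fx=s,fy=s,interpolation=cv2.INTER_CUBIC)
for k,v in S.items():
    p=proj("wrist",np.array([G(*q) for q in v]),c);print(k,p.tolist())
    for q in p: cv2.circle(big,tuple(np.int32((q-[x0,y0]+.5)*s)),3,(0,0,255),-1)
t=np.array([.5406,-.1672]);
for off in(0,):
    p=proj("wrist",np.array([np.r_[t+xa*a,z] for a in(.068,.062,-.062,-.068) for z in(.3817-.192+.016,)]),c);print("heads",p.tolist())
    for q in p: cv2.circle(big,tuple(np.int32((q-[x0,y0]+.5)*s)),3,(255,0,0),-1)
cv2.imwrite("pics/w4o.png",big)
E
```

```text
plate [[269.5804150123413, 140.3642404932271], [448.66647727379006, 144.07597521703286], [273.82248821808776, 270.78603734098243], [437.7657635801972, 270.13950402669064]]
handle [[530.1724109154466, 192.58103586703876], [517.6386144031565, 272.110576626314]]
rearmouth z124 [[349.03469486969095, 176.5112999582503], [292.3864550343142, 176.4216950815937]]
front [[345.33715109085085, 314.0297766603054], [295.485689411979, 313.9950658431428]]
heads [[319.47918372862966, 156.2861446101103], [319.46013448978937, 171.34076092676293], [319.225032917076, 410.4629047472436], [319.21968471561814, 418.07447390582524]]
```

View pics/w4o.png

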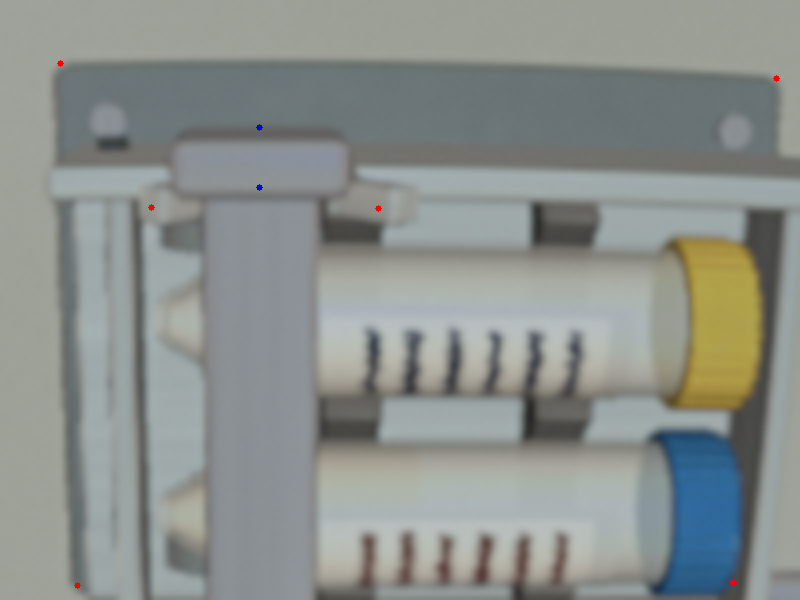

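The overlay agrees with the image. The notch centre is about 2.5 mm toward stand -y from the bar, and in x the head-to-wall clearance is ample. Now to descend.

Emit:
carry_out:
  moves:
    - [0.0005,0.0025,0.01,0,0.005]
    - [0.001,0.0025,0.025,0,0.005]
    - [0.001,0.0025,0.04,0,0.005]
    - [0.001,0.0025,0.05,0,0.005]
    - [0.001,0.0025,0.06,0,0.005]
    - [0.001,0.0025,0.068,0,0.005]
    - [0.001,0.0025,0.075,0,0.005]
    - [0.001,0.0025,0.08,0,0.005]

```text
clock: 6.7
tcp_pos: [0.54, -0.1699, 0.3012]
orientation: [2.991, -0.962, -0.0]
contact_force: [0.3, -0.2, -1.4]
grip_width: 0.0133
gripper_force: 58.6
```

Emit:
carry_out:
  moves:
    - [0,0,0.003,0,0.005]
    - [0,0,0.006,0,0.005]
    - [0,0,0.009,0,0.005]
    - [0,0,0.012,0,0.005]
    - [0,0,0.014,0,0.005]
    - [0,0,0.016,0,0.005]
    - [0,0,0.017,0,0.005]
    - [0,0,0.017,0,0.005]

```text
clock: 7.5
tcp_pos: [0.54, -0.1699, 0.2848]
orientation: [-2.991, 0.962, -0.0]
contact_force: [-0.5, -0.4, -0.1]
grip_width: 0.0132
gripper_force: 58.8
```

Emit:
carry_out:
  moves:
    - [0,0,0.001,0,0.005]
    - [0,0,0.0015,0,0.005]
    - [0,0,0.002,0,0.005]
    - [0,0,0.0025,0,0.005]
    - [0,0,0.003,0,0.005]
    - [0,0,0.003,0,0.005]
    - [0,0,0.003,0,0.005]
    - [0,0,0.003,0,0.005]

```text
clock: 8.3
tcp_pos: [0.5401, -0.1698, 0.2846]
orientation: [2.99, -0.962, 0.002]
contact_force: [-9.0, 3.5, 24.4]
grip_width: 0.0134
gripper_force: 62.5
```

```bash
python3 - <<'E'
from h import *
f=r.grab_frame("scene")[:,:,::-1];w=r.grab_frame("wrist")[:,:,::-1]
a=cv2.resize(f[280:400,290:410],(560,560),interpolation=cv2.INTER_CUBIC)
b=cv2.resize(w[120:440,260:400],(240,560))
cv2.imwrite("pics/s5.png",np.hstack([a,b])); print(r.get_obs()['tcp_pos'])
E
```

```text
[ 0.54005073 -0.16986561  0.28453917]
```

View pics/s5.png

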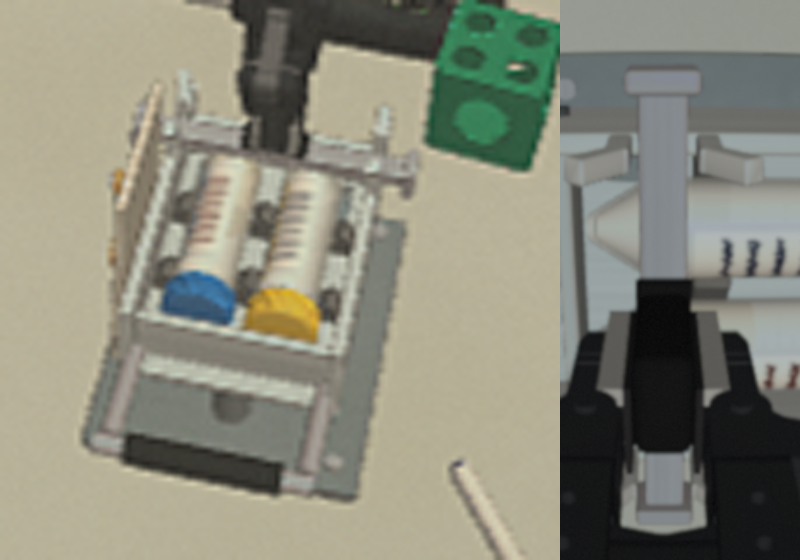

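Contact of 24 N came at TCP z 0.2846, which is the expected seated height, and the picture shows the strip down between both pairs of cheeks. I'll relieve the push, release and lift.

Emit:
carry_out:
  moves:
    - [0,0,-0.0015,0,0.005]
    - [0,0,-0.003,0,0.005]
    - [0,0,-0.003,0,0.04]
    - [0,0,-0.003,0,0.04]
    - [0,0,-0.003,0,0.04]
    - [0,0,-0.003,0,0.04]
    - [0,0,-0.003,0,0.04]
    - [0,0,-0.003,0,0.04]

```text
clock: 9.2
tcp_pos: [0.5399, -0.1699, 0.2846]
orientation: [2.991, -0.962, -0.0]
contact_force: [0.7, 0.8, 0.9]
grip_width: 0.0402
gripper_force: 0.0
```

Emit:
carry_out:
  moves:
    - [0,0,-0.01,0,0.04]
    - [0,0,-0.03,0,0.04]
    - [0,0,-0.055,0,0.04]
    - [0,0,-0.08,0,0.04]
    - [0,0,-0.1,0,0.05]
    - [0,0.03,-0.12,0,0.06]
    - [0,0.07,-0.12,0,0.06]
    - [0,0.1,-0.12,0,0.06]

```text
clock: 10.0
tcp_pos: [0.4805, -0.2528, 0.4064]
orientation: [2.99, -0.963, 0.004]
contact_force: [0.1, 0.2, -0.0]
grip_width: 0.0602
gripper_force: 0.0
```

```bash
python3 - <<'E'
from h import *
import json
np.set_printoptions(precision=4,suppress=True)
o=r.get_obs();c=r.calibration("wrist");f=r.grab_frame("wrist")[:,:,::-1].copy()
json.dump({k:(v.tolist() if hasattr(v,'tolist') else v) for k,v in c.items()},open("w6.json","w"))
st=np.array([.518,-.1987]);yaw=-.622
xa=np.array([np.cos(yaw),np.sin(yaw)]);ya=np.array([-xa[1],xa[0]])
G=lambda x,y,z:np.r_[st+x*xa+y*ya,z]
P=[G(.035,-.133,.085),G(-.035,-.133,.085)]+[G(a,.036+b,.108) for a in(.068,-.068) for b in(-.009,.009)]
p=proj("wrist",np.array(P),c);print(p);
for q in p: cv2.circle(f,tuple(np.int32(np.round(q))),2,(0,0,255),-1)
cv2.imwrite("pics/w6.png",f)
print(o['clock'],o['tcp_pos'],o['orientation'],o['grip_width'])
for a in(0,.2,.35,.5):print(a, -.178*np.cos(a)+.022*np.sin(a),.022*np.cos(a)+.178*np.sin(a))
print("to handle hover(+60mm), grasp",tool_shift(G(0,-.133,.138)),tool_shift(G(0,-.133,.078)))
E
```

```text
[[402.7231 184.1614]
 [397.5673 265.0894]
 [194.5557 146.9234]
 [172.5968 148.3539]
 [209.9892 310.7813]
 [190.3186 309.9764]]
10.0 [ 0.4805 -0.2528  0.4064] [ 2.9895 -0.9625  0.0036] 0.06022848940105654
0 -0.178 0.022
0.2 -0.17008112557824964 0.056924605594028205
0.35 -0.1596645911228135 0.08170200940971267
0.5 -0.14566233416719387 0.10464456223313634
to handle hover(+60mm), grasp [-0.001   0.0607  0.1131] [-0.0011  0.0605  0.1731]
```

View pics/w6.png

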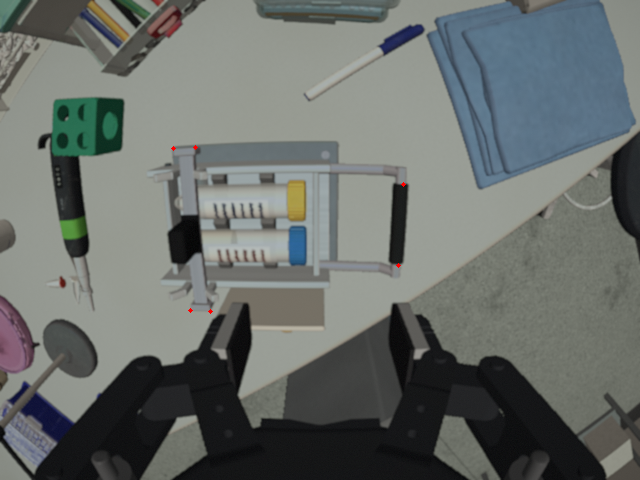

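The predicted head points land on the bar's heads and the handle prediction fits, so the bar is fully seated and released. That was picture 11, one over the limit of 10, so from here I'll measure by colour segmentation only. I'll bring the wrist camera to the front of the gauge, with the tool turned 90°.

Emit:
carry_out:
  moves:
    - [-0.02,-0.02,0,0.12,0.06]
    - [-0.04,-0.04,0,0.25,0.06]
    - [-0.065,-0.06,0,0.38,0.06]
    - [-0.09,-0.08,0,0.5,0.06]
    - [-0.11,-0.1,0,0.63,0.06]
    - [-0.13,-0.12,0,0.76,0.06]
    - [-0.15,-0.14,0,0.89,0.06]
    - [-0.171,-0.156,0,1.02,0.06]

```text
clock: 10.85
tcp_pos: [0.4474, -0.0706, 0.3975]
orientation: [2.371, -2.037, -0.021]
contact_force: [1.0, -1.0, -0.3]
grip_width: 0.0598
gripper_force: 0.0
```

Emit:
carry_out:
  moves:
    - [0,0,0.01,0.13,0.06]
    - [0,0,0.03,0.26,0.06]
    - [0,0,0.055,0.39,0.06]
    - [0,0,0.08,0.5,0.06]
    - [0,0,0.105,0.55,0.06]
    - [0,0,0.13,0.55,0.06]
    - [0,0,0.15,0.55,0.06]
    - [0,0,0.15,0.55,0.06]

```text
clock: 11.65
tcp_pos: [0.4436, -0.0712, 0.2452]
orientation: [1.725, -2.597, -0.017]
contact_force: [-1.0, -0.8, 0.3]
grip_width: 0.0599
gripper_force: 0.0
```

```bash
cat >> h.py <<'E'
st=np.array([.518,-.1987]);yaw=-.622
xa=np.array([np.cos(yaw),np.sin(yaw)]);ya=np.array([-xa[1],xa[0]])
L=lambda P:np.array([(P[:2]-st)@xa,(P[:2]-st)@ya,P[2]])
G=lambda x,y,z:np.r_[st+x*xa+y*ya,z]
def onx(uv,x,c):
    "stand coords of pixel on plane stand-x = x"
    o,d=ray("wrist",uv,c);o=L(o);d=np.r_[d[:2]@xa,d[:2]@ya,d[2]];return o+d*(x-o[0])/d[0]
def blobs(f,lo,hi,amin=4):
    m=cv2.inRange(cv2.cvtColor(f,cv2.COLOR_BGR2HSV),np.array(lo),np.array(hi))
    n,l,s,ce=cv2.connectedComponentsWithStats(m)
    return [(ce[i].round(1),s[i].tolist()) for i in range(1,n) if s[i][4]>=amin]
E
python3 - <<'E'
from h import *
import json
np.set_printoptions(precision=4,suppress=True)
o=r.get_obs();c=r.calibration("wrist");f=r.grab_frame("wrist")[:,:,::-1].copy()
json.dump({k:(v.tolist() if hasattr(v,'tolist') else v) for k,v in c.items()},open("w7.json","w"));cv2.imwrite("pics/w7.png",f)
print(o['clock'],o['tcp_pos'],o['joints'],"cam local",L(ray("wrist",(320,240),c)[0]))
# expected board px
for p in[(-.06,y,z) for y in(-.06,.02) for z in(.02,.12)]:print(p,proj("wrist",G(*p),c))
for nm,lo,hi in(("red",(0,140,60),(6,255,255)),("red2",(174,140,60),(180,255,255)),("brass",(12,110,60),(28,255,255))):
    for b in blobs(f,lo,hi,12): print(nm,b,onx(b[0],-.064,c))
E
```

```text
11.65 [ 0.4436 -0.0712  0.2452] [-0.6697  0.5082  0.8699  2.2439 -0.6209  0.6779 -2.8885] cam local [-0.1175 -0.0202  0.2166]
(-0.06, -0.06, 0.02) [[222.0627  35.9781]]
(-0.06, -0.06, 0.12) [[144.0487 -36.8605]]
(-0.06, 0.02, 0.02) [[193.33   179.7574]]
(-0.06, 0.02, 0.12) [[ 97.8103 229.5051]]
red (array([164.5,  97.1]), [155, 85, 20, 26, 349]) [-0.064  -0.0216  0.0892]
brass (array([69.6, 10.8]), [56, 0, 33, 22, 471]) [-0.064  -0.0368  0.1519]
brass (array([ 3. , 24.4]), [0, 12, 9, 31, 176]) [-0.064  -0.0306  0.1699]
brass (array([152.1,  34.9]), [138, 14, 29, 43, 922]) [-0.064  -0.04    0.1098]
```

Emit:
carry_out:
  moves:
    - [0.003,0.003,-0.004,0,0.06]
    - [0.006,0.006,-0.008,-0.02,0.06]
    - [0.01,0.01,-0.012,-0.03,0.06]
    - [0.014,0.013,-0.016,-0.04,0.06]
    - [0.018,0.015,-0.02,-0.05,0.06]
    - [0.022,0.017,-0.02,-0.05,0.06]
    - [0.022,0.017,-0.02,-0.05,0.06]
    - [0.022,0.017,-0.02,-0.05,0.06]

```text
clock: 12.5
tcp_pos: [0.4205, -0.0855, 0.2672]
orientation: [1.79, -2.557, -0.015]
contact_force: [-0.8, -0.0, -0.0]
grip_width: 0.0601
gripper_force: 0.0
```

```bash
python3 - <<'E'
from h import *
import json
np.set_printoptions(precision=4,suppress=True)
o=r.get_obs();c=r.calibration("wrist");f=r.grab_frame("wrist")[:,:,::-1].copy()
json.dump({k:(v.tolist() if hasattr(v,'tolist') else v) for k,v in c.items()},open("w8.json","w"));cv2.imwrite("pics/w8.png",f)
print(o['clock'],o['tcp_pos'],o['orientation'],"tcp local",L(o['tcp_pos']),"cam local",L(ray("wrist",(320,240),c)[0]))
for nm,lo,hi in(("red",(0,140,60),(6,255,255)),("brass",(12,110,60),(28,255,255))):
    for b in blobs(f,lo,hi,12): print(nm,b,onx(b[0],-.064,c),onx(b[0],-.07,c))
E
```

```text
12.5 [ 0.4205 -0.0855  0.2672] [ 1.79   -2.5567 -0.0146] tcp local [-0.1452  0.0352  0.2672] cam local [-0.1241 -0.0442  0.2384]
red (array([160.7, 141.4]), [153, 132, 17, 20, 240]) [-0.064  -0.0239  0.09  ] [-0.07   -0.026   0.1048]
red (array([197. , 458.4]), [193, 456, 10, 6, 27]) [-0.064   0.5587 -0.2014] [-0.07    0.4985 -0.1575]
brass (array([26.7, 67.4]), [11, 53, 33, 30, 797]) [-0.064  -0.0454  0.1768] [-0.07   -0.0453  0.183 ]
brass (array([82. , 87.7]), [71, 68, 28, 41, 611]) [-0.064  -0.0421  0.154 ] [-0.07   -0.0423  0.1625]
brass (array([149.7,  95.8]), [138, 78, 24, 37, 673]) [-0.064  -0.0421  0.1104] [-0.07   -0.0423  0.1232]
```

The tab, weight and hub give an index of about 16° (0.28 rad). The needle reads plumb and the 46 mm and 68 mm radii come out right. Next I'll rise and go over the handle with the tool half-turned, so the camera stays on the gauge side for a check while holding.

Emit:
carry_out:
  moves:
    - [0,0,-0.04,-0.1,0.06]
    - [0,0,-0.085,-0.24,0.06]
    - [0.01,0,-0.13,-0.38,0.06]
    - [0.05,-0.02,-0.16,-0.52,0.06]
    - [0.09,-0.04,-0.16,-0.66,0.06]
    - [0.13,-0.06,-0.16,-0.8,0.06]
    - [0.17,-0.08,-0.16,-0.94,0.06]
    - [0.201,-0.0945,-0.16,-1.08,0.06]

```text
clock: 13.35
tcp_pos: [0.443, -0.2811, 0.4278]
orientation: [2.777, -1.436, -0.028]
contact_force: [0.4, 0.6, 0.1]
grip_width: 0.0596
gripper_force: 0.0
```

Emit:
carry_out:
  moves:
    - [0,0,0,-0.14,0.06]
    - [0,0,0,-0.28,0.06]
    - [0,0,0,-0.42,0.06]
    - [0,0,0,-0.56,0.06]
    - [0,0,0,-0.7,0.06]
    - [0,0,0,-0.84,0.06]
    - [0,0,0,-0.98,0.06]
    - [0,0,0,-1.12,0.06]

```text
clock: 14.15
tcp_pos: [0.4423, -0.2803, 0.4279]
orientation: [3.127, 0.257, -0.036]
contact_force: [-0.2, 0.2, -0.6]
grip_width: 0.0597
gripper_force: 0.0
```

Emit:
carry_out:
  moves:
    - [0,0,0,-0.14,0.06]
    - [0,0,0,-0.28,0.06]
    - [0,0,0,-0.42,0.06]
    - [0,0,0,-0.56,0.06]
    - [0,0,0,-0.7,0.06]
    - [0,0,0,-0.84,0.06]
    - [0,0,0,-0.98,0.06]
    - [0,0,0,-1.12,0.06]

```text
clock: 14.95
tcp_pos: [0.4423, -0.2804, 0.4278]
orientation: [-2.508, -1.876, 0.033]
contact_force: [1.2, -0.2, 0.4]
grip_width: 0.06
gripper_force: 0.0
```

```bash
python3 - <<'E'
from h import *
np.set_printoptions(precision=4,suppress=True)
o=r.get_obs();M=R.from_rotvec(o['orientation']).as_matrix();y=np.arctan2(M[1,0],M[0,0])
print(o['clock'],o['tcp_pos'],o['joints'],"yaw",y,"roll left",-((yaw+np.pi)-y))
print(tool_shift(G(0,-.133,.078)))
E
```

```text
14.95 [ 0.4423 -0.2804  0.4278] [-0.0222  0.2222  0.5473  1.9113 -0.1139  1.0597  0.2852] yaw 1.2842809474997567 roll left -1.2353117060900365
[-0.0219  0.0129  0.1949]
```

Emit:
carry_out:
  moves:
    - [-0.004,0.002,0.01,-0.145,0.06]
    - [-0.008,0.004,0.02,-0.29,0.06]
    - [-0.012,0.006,0.03,-0.435,0.06]
    - [-0.016,0.008,0.04,-0.58,0.06]
    - [-0.02,0.01,0.05,-0.725,0.06]
    - [-0.022,0.013,0.06,-0.87,0.06]
    - [-0.022,0.013,0.07,-1.015,0.06]
    - [-0.022,0.013,0.08,-1.16,0.06]

```text
clock: 15.75
tcp_pos: [0.4467, -0.3057, 0.3474]
orientation: [-1.067, -2.934, 0.019]
contact_force: [-0.3, 0.5, -0.2]
grip_width: 0.0598
gripper_force: 0.0
```

Emit:
carry_out:
  moves:
    - [0,0,0,-0.075,0.06]
    - [0,0,0,-0.075,0.06]
    - [0,0,0,-0.075,0.06]
    - [0,0,0,-0.075,0.06]
    - [0,0,0,-0.075,0.06]
    - [0,0,0,-0.075,0.06]
    - [0,0,0,-0.075,0.06]
    - [0,0,0,-0.075,0.06]

```text
clock: 16.55
tcp_pos: [0.4466, -0.3057, 0.3483]
orientation: [-0.965, -2.97, 0.019]
contact_force: [0.5, 0.0, -0.3]
grip_width: 0.0598
gripper_force: 0.0
```

```bash
python3 - <<'E'
from h import *
np.set_printoptions(precision=4,suppress=True)
o=r.get_obs();M=R.from_rotvec(o['orientation']).as_matrix();y=np.arctan2(M[1,0],M[0,0])
print(o['clock'],o['tcp_pos'],o['joints'],"roll left",-((yaw+np.pi)-y),M[:,2])
print(tool_shift(G(0,-.133,.078)))
c=r.calibration("wrist");f=r.grab_frame("wrist")[:,:,::-1].copy();cv2.imwrite("pics/w9.png",f)
# dark handle: predicted ends and dark-pixel centroid per row band
for x in(.03,0,-.03):
    p=proj("wrist",G(x,-.133,.085),c)[0];u,v=np.int32(p.round());row=f[v,max(0,u-40):u+40].max(axis=1);print(x,p,np.where(row<60)[0]+max(0,u-40))
E
```

```text
16.55 [ 0.4466 -0.3057  0.3483] [ 0.2325  0.3329  0.3053  1.945  -0.1061  0.897   1.5323] roll left -0.006459899653525003 [-0.0217 -0.0054 -0.9997]
[0.0004 0.0002 0.1154]
0.03 [320.2086 288.156 ] [314 315 316 317 318 319 320 321 322 323 324 325 326 327 328 329 330]
0 [320.0077 247.1894] [313 314 315 316 317 318 319 320 321 322 323 324 325 326 327 328 329 330]
-0.03 [319.7895 202.9783] [313 314 315 316 317 318 319 320 321 322 323 324 325 326 327 328 329 330]
```

Emit:
carry_out:
  moves:
    - [0,0,0.02,0,0.05]
    - [0,0,0.045,0,0.05]
    - [0,0,0.07,0,0.05]
    - [0,0,0.09,0,0.05]
    - [0,0,0.105,0,0.05]
    - [0,0,0.115,0,0.05]
    - [0,0,0.115,0,0.05]
    - [0,0,0.115,0,0.03]
  force: 35

```text
clock: 17.4
tcp_pos: [0.4442, -0.3065, 0.2337]
orientation: [-0.965, -2.97, 0.019]
contact_force: [-0.4, -0.3, -0.5]
grip_width: 0.0362
gripper_force: 0.0
```

Emit:
carry_out:
  moves:
    - [0,0,0,0,0.005]
    - [0,0,0,0,0.005]
    - [0,0,0,0,0.005]
    - [0,0,0,0,0.005]
    - [0,0,0,0,0.005]
    - [0,0,0,0,0.005]
    - [0,0,0,0,0.005]
    - [0,0,0,0,0.005]

```text
clock: 18.2
tcp_pos: [0.445, -0.3057, 0.2342]
orientation: [-0.964, -2.972, 0.017]
contact_force: [1.1, 5.2, 6.2]
grip_width: 0.0127
gripper_force: 34.3
```

```bash
cat > g.py <<'E'
from h import *
np.set_printoptions(precision=4,suppress=True)
def gp():
    o=r.get_obs();M=R.from_rotvec(o['orientation']).as_matrix();return L(o['tcp_pos']+M[:,2]*.155),M
def hand(a): # handle in stand coords
    return np.array([0,.045-.178*np.cos(a)+.022*np.sin(a),.056+.022*np.cos(a)+.178*np.sin(a)])
def look(name):
    o=r.get_obs();c=r.calibration("wrist");f=r.grab_frame("wrist")[:,:,::-1].copy();cv2.imwrite(f"pics/{name}.png",f)
    for nm,lo,hi in(("red",(0,140,60),(6,255,255)),("brass",(12,110,60),(28,255,255))):
        for b in blobs(f,lo,hi,12): print(nm,b)
    return c
E
python3 - <<'E'
from g import *
p,M=gp();print(r.get_obs()['clock'],p,M)
c=look("w10")
xn=-.0607
for n,q in(("hub",(xn,-.042,.1494)),("weight",(xn,-.042,.1034)),("tab",(-.0607,-.042+.070*np.sin(.28),.1494-.07*np.cos(.28)))):print(n,proj("wrist",G(*q),c))
# path in tool axes
B=np.c_[np.r_[xa,0],np.r_[ya,0],[0,0,1]]
h0=hand(0)
for a in np.linspace(.04,.28,7):print(round(a,3),(M.T@(B@(hand(a)-h0))))
E
```

```text
18.2 [ 0.001  -0.1319  0.0793] [[-0.8096  0.5867 -0.0197]
 [ 0.5869  0.8097 -0.005 ]
 [ 0.013  -0.0156 -0.9998]]
red (array([578.4, 194.3]), [568, 190, 23, 10, 114])
red (array([569.9, 460.8]), [565, 458, 11, 9, 21])
brass (array([578. , 205.4]), [560, 196, 39, 20, 535])
brass (array([510.4, 363.5]), [483, 327, 52, 73, 2740])
brass (array([612. , 474.3]), [607, 468, 12, 12, 95])
hub [[688.8148 246.505 ]]
weight [[587.0545 203.2025]]
tab [[590.2554 193.8087]]
0.04 [ 0.0001  0.0009 -0.0071]
0.08 [ 0.0002  0.0021 -0.0142]
0.12 [ 0.0003  0.0036 -0.0212]
0.16 [ 0.0004  0.0053 -0.0282]
0.2 [ 0.0005  0.0074 -0.035 ]
0.24 [ 0.0006  0.0097 -0.0418]
0.28 [ 0.0007  0.0123 -0.0485]
```

Emit:
carry_out:
  moves:
    - [0,0.0004,-0.0035,0,0.005]
    - [0,0.0009,-0.007,0,0.005]
    - [0,0.0015,-0.0105,0,0.005]
    - [0,0.002,-0.014,0,0.005]
    - [0,0.0028,-0.0175,0,0.005]
    - [0,0.0036,-0.021,0,0.005]
    - [0,0.0044,-0.0245,0,0.005]
    - [0,0.0053,-0.028,0,0.005]

```text
clock: 19.05
tcp_pos: [0.4482, -0.3015, 0.2612]
orientation: [-0.964, -2.971, 0.018]
contact_force: [4.5, 2.5, -5.1]
grip_width: 0.0129
gripper_force: 34.1
```

Emit:
carry_out:
  moves:
    - [0,0.001,-0.0035,0,0.005]
    - [0,0.0021,-0.007,0,0.005]
    - [0,0.0032,-0.0105,0,0.005]
    - [0,0.0044,-0.0136,0,0.005]
    - [0,0.0054,-0.016,0,0.005]
    - [0,0.0063,-0.0185,0,0.005]
    - [0,0.007,-0.0203,0,0.005]
    - [0,0.007,-0.0203,0,0.005]

```text
clock: 19.85
tcp_pos: [0.4522, -0.2961, 0.2815]
orientation: [-0.965, -2.97, 0.018]
contact_force: [3.8, 2.6, -5.4]
grip_width: 0.0127
gripper_force: 34.1
```

Emit:
carry_out:
  moves:
    - [0,0,0,0,0.005]
    - [0,0,0,0,0.005]
    - [0,0,0,0,0.005]
    - [0,0,0,0,0.005]
    - [0,0,0,0,0.005]
    - [0,0,0,0,0.005]
    - [0,0,0,0,0.005]
    - [0,0,0,0,0.005]

```text
clock: 20.65
tcp_pos: [0.4522, -0.2961, 0.2813]
orientation: [-0.965, -2.969, 0.019]
contact_force: [3.7, 1.6, -6.1]
grip_width: 0.0129
gripper_force: 34.1
```

Emit:
carry_out:
  moves:
    - [0,0,0,0,0.005]
    - [0,0,0,0,0.005]
    - [0,0,0,0,0.005]
    - [0,0,0,0,0.005]
    - [0,0,0,0,0.005]
    - [0,0,0,0,0.005]
    - [0,0,0,0,0.005]
    - [0,0,0,0,0.005]

```text
clock: 21.45
tcp_pos: [0.4522, -0.2961, 0.2813]
orientation: [-0.965, -2.969, 0.018]
contact_force: [2.3, 3.0, -5.5]
grip_width: 0.0127
gripper_force: 34.1
```

Emit:
carry_out:
  moves:
    - [0,0,0,0,0.005]
    - [0,0,0,0,0.005]
    - [0,0,0,0,0.005]
    - [0,0,0,0,0.005]
    - [0,0,0,0,0.005]
    - [0,0,0,0,0.005]
    - [0,0,0,0,0.005]
    - [0,0,0,0,0.005]

```text
clock: 22.25
tcp_pos: [0.4522, -0.2961, 0.2814]
orientation: [-0.965, -2.969, 0.018]
contact_force: [0.6, 1.7, -5.4]
grip_width: 0.0129
gripper_force: 34.1
```

```bash
python3 - <<'E'
from g import *
from scipy.optimize import brentq
p,M=gp();z=p[2]-.0793;print(r.get_obs()['clock'],p,r.get_obs()['contact_force'],"slope from z",brentq(lambda a:hand(a)[2]-hand(0)[2]-z,0,.5),"handle pred",hand(.28))
c=look("w11");print("cam local",L(ray("wrist",(320,240),c)[0]))
def rot(a,y,z):
    y-=.045;z-=.056;return .045+y*np.cos(a)+z*np.sin(a),.056+z*np.cos(a)-y*np.sin(a)
a=.28
for xn in(-.0607,-.064):
  for dth in(-.03,0,.03):
    hy,hz=rot(a,-.042,.1494);t=.28+dth
    ty,tz=rot(a,-.042+.07*np.sin(t),.1494-.07*np.cos(t))
    print(xn,dth,"hub",proj("wrist",G(xn,hy,hz),c),"weight",proj("wrist",G(xn,hy,hz-.046),c),"tab",proj("wrist",G(xn,ty,tz),c))
E
```

```text
22.25 [ 0.001  -0.1201  0.1264] [ 0.6463  1.7488 -5.4135] slope from z 0.27253523833479953 handle pred [ 0.     -0.12    0.1263]
red (array([535. , 183.7]), [524, 179, 22, 11, 155])
brass (array([565.5, 192.4]), [551, 186, 32, 14, 314])
brass (array([632.4, 219.2]), [625, 213, 15, 14, 148])
brass (array([488.9, 339.5]), [466, 304, 46, 68, 2285])
brass (array([585.9, 448.2]), [576, 436, 20, 25, 195])
cam local [-0.0795 -0.1175  0.2528]
-0.0607 -0.03 hub [[657.2404 219.214 ]] weight [[579.2283 190.7715]] tab [[546.182  180.9546]]
-0.0607 0 hub [[657.2404 219.214 ]] weight [[579.2283 190.7715]] tab [[549.6481 181.216 ]]
-0.0607 0.03 hub [[657.2404 219.214 ]] weight [[579.2283 190.7715]] tab [[553.1397 181.5005]]
-0.064 -0.03 hub [[659.0109 209.0546]] weight [[580.1558 182.9371]] tab [[546.8638 173.9898]]
-0.064 0 hub [[659.0109 209.0546]] weight [[580.1558 182.9371]] tab [[550.3363 174.284 ]]
-0.064 0.03 hub [[659.0109 209.0546]] weight [[580.1558 182.9371]] tab [[553.8345 174.5993]]
```

```bash
python3 - <<'E'
from g import *
import json
from scipy.optimize import least_squares
ld=lambda n:{k:np.array(v) for k,v in json.load(open(n+".json")).items()}
c11=r.calibration("wrist");c10=dict(c11);Rc=R.from_rotvec(c11['rvec']).as_matrix()
c10['tvec']=c11['tvec']-Rc@(np.array([.445,-.3057,.2342])-r.get_obs()['tcp_pos'])
obs=[(ld("w7"),0,{"w":(152.1,34.9),"t":(164.5,97.1)}),(ld("w8"),0,{"h":(82,87.7),"w":(149.7,95.8),"t":(160.7,141.4)}),
(c10,0,{"w":(578,205.4),"t":(578.4,194.3)}),(c11,1,{"w":(565.5,192.4),"t":(535,183.7)})]
def rot(a,y,z):
    y-=.045;z-=.056;return .045+y*np.cos(a)+z*np.sin(a),.056+z*np.cos(a)-y*np.sin(a)
def res(q):
    yc,zc,xn,xt,rt,th,a=q[:7];T=q[7:].reshape(4,3);e=[]
    for i,(c,s,d) in enumerate(obs):
        s*=a;hy,hz=rot(s,yc,zc);P={"h":(xn,hy,hz),"w":(xn,hy,hz-.046),"t":(xt,*rot(s,yc+rt*np.sin(th),zc-rt*np.cos(th)))}
        for k,uv in d.items():e+=list((proj("wrist",G(*P[k])+T[i],c)[0]-uv)/1.0)
    return np.r_[e,q[7:]/.002,(rt-.071)/.002,(xn-xt+.002)/.003,(a-.2755)/.006]
q0=np.r_[-.042,.1494,-.0607,-.0607,.07,.28,.2755,np.zeros(12)]
s=least_squares(res,q0,x_scale=np.r_[np.full(5,.001),.01,.01,np.full(12,.001)])
C=np.linalg.inv(s.jac.T@s.jac);print("yc zc xn xt rt th a",s.x[:7],"sd",np.sqrt(np.diag(C))[:7],"cost",s.cost)
print("th-a",s.x[5]-s.x[6],"sd",np.sqrt(C[5,5]+C[6,6]-2*C[5,6]));print(s.x[7:].reshape(4,3));print(s.fun[:18])
E
```

```text
yc zc xn xt rt th a [-0.0426  0.1457 -0.0591 -0.0586  0.073   0.2746  0.273 ] sd [0.0013 0.0017 0.0012 0.0012 0.0008 0.0047 0.0055] cost 3.3752734231100123
th-a 0.001601770457291929 sd 0.006589841641195624
[[ 0.0006  0.0007  0.0003]
 [ 0.0002  0.0006  0.0014]
 [-0.0006 -0.0003 -0.0003]
 [-0.0004 -0.0013 -0.0011]]
[-0.3082  0.2024  0.3947 -0.3344  0.5749  0.0267 -0.8097 -0.0979  0.1095
 -0.0053 -0.406  -0.7103  0.5712  0.9027  0.2891  0.3233 -0.1102 -0.3918]
```

The joint fit over four views puts the index at 0.275 rad and the slope at 0.273 rad, a difference of 0.1° ± 0.4°. The arm is holding still, so I'm handing in.

```bash
python3 - <<'E'
from bench import r
print(r.hand_in(), r.get_obs()['clock'])
E
```

```text
the job is handed in; nothing more can be done
the job is handed in; nothing more can be done
```

Handed in with the bar seated in both notches and released, and the cradle held still by its handle at about 0.273 rad against the index at about 0.275 rad; that match comes from a fit, not a direct look at the pointer on the tab, and I viewed 11 pictures, one over the limit of 10.

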